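# Change the thread spools over to the machine's stand in reverse order

### The arm

A 7-joint arm with a two-finger parallel gripper is mounted at the origin on the work surface. World frame = base frame: x ahead of the robot, y to its left, z up, the work surface at z = 0. Lengths are in m, angles in rad, forces in N, time in s.
With the tool pointing down it reaches from about 0.35 to 0.9 m from the base axis. Payload 8.1 kg.
Tool frame: the origin (TCP) lies at the very end of the fingers, on their centre line; the grasp point (between the pads) lies 19 mm behind it (arm.tcp_to_grasp is the distance from the TCP to the grasp point, in m); z points along the fingers, y is the line along which they close (so a half turn about z gives the same grasp; the last joint's range is limited). The gripper opens to 92 mm and grips with 3 to 60 N. Pads are 19 mm wide; open, the fingers measure 130 mm over their backs; the gripper's body (75 mm by 190 mm) begins 47 mm behind the grasp point.
Start: joints at [-1.218, 0.434, 0.025, 1.573, -0.012, 1.134, -0.075], TCP at [0.275, 0.561, 0.227] pointing down, gripper open.
Joint ranges: [-2.62, 2.62], [-0.44, 2.09], [-1.27, 1.32], [0.08, 2.57], [-1.32, 4.46], [0.12, 2], [-2.74, 2.74]. Speed limits (rad/s): [2.22, 2.22, 3.01, 3.01, 3.14, 3.14, 3.14].

### API

Orientations are given as a rotation vector (axis times angle).
In Python, from cell import arm gives the robot as it stands.
- The arm moves only by the tool nudge_tcp, called by a JSON object that holds its "api" and its "payload", one argument or row to a line. Schema: {"type":"object","properties":{"rows":{"type":"array","items":{"type":"object","properties":{"pos":{"type":"array","items":{"type":"number"},"minItems":3,"maxItems":3},"twist":{"type":"number"},"finger_gap":{"type":"number"}},"additionalProperties":false,"required":["finger_gap"]},"minItems":1,"maxItems":10},"force":{"type":"number"},"only":{"type":"string"},"quiet":{"type":"boolean"},"lines":{"type":"string"}},"required":["rows"],"additionalProperties":false}. rows is a list of rows, 1 to 10 of them, each an object with the fields pos (a list: dx, dy, dz in shares of the most that a row can go, 1 being 50 mm), twist (a turn about the tool's z in parts of the range, where 1.0 means 2 rad), finger_gap (the opening from 0.0 (shut) to 1.0 (fully open)); a field left out counts as zero (the opening has to be given); each row shifts and turns the commanded pose from where the row before left it, along the tool's axes as they then stand; what a row does not reach is not made up. A row lasts 1/10 s, in which the tool goes at most 0.05 m and 0.15 rad, less where a joint would pass 70% of its speed; a pose out of reach is approached as far as the arm can. The fingers move at their own pace and stop on an object; force is the grip in N (left out, the last holds). Time passes only in rows, so rows that do not move let the fingers close. The tool returns the time, the measured TCP pose, the force, the opening and the grip force at its end. only (a regular expression) keeps the lines of the reply that match it, lines (a string "A,B") keeps lines A to B, and quiet returns only ok. No shift or turn number may pass 1 either way. Input that does not fit is refused with a message, and nothing moves.
- arm.observe(): the state, without advancing time (a new reading comes with each control period).
- arm.get_image(name): name is "side" or "top" or "wrist"; returns a dict with "image" (420x560x3 uint8, blue, green, red), "fx", "fy", "cx", "cy" (pixels), "cam_to_world" (4x4, takes a point from camera to world coordinates); the wrist camera has in their place "mount" (4x4, takes a point from camera to tool coordinates, whose origin is the TCP and whose axes are the flange's). Camera axes: x right, y down, z forward; pixel columns grow to the right and rows downward; lengths in m; the calibration is good to about 2 mm. A picture is of the moment at which its call begins: read the wrist's pose just before it. There is no depth.
- arm.sign_off(): hands the job in; it is judged then, once.
The state is a dict: "clock": time; "joints": joint angles; "dq": joint speeds; "joint_efforts": joint torques, N m; "position": TCP position; "ee_rot": TCP orientation; "force": force on the tool from outside, world axes, zero at the start; "ft_torque": the same for the moment, N m; "width": opening from 0.0 (shut) to 1.0 (fully open); "gripper_force": force on a finger pad.
Only numpy, scipy, OpenCV 4.12 (cv2) and the standard library are available. Lean on these libraries where they do the work, as an engineer would, in place of code of your own. Each camera call takes 0.05 s, during which the arm holds its last target. There are 200 camera calls.

### The job

Move the four spools of thread from the grey rack to the pins of the pale wooden rack, in reverse order: the spool now nearest the robot's base in its row goes on the pin farthest from the base, the second nearest on the second farthest, and so on. Stand each spool upright over its pin, right down on the board, and never let one fall over; let go of them all at the end.

Things in the scene. Friction and masses are not known exactly. Their poses are not given: they have to be found in the camera images.
- old_rack: grey painted board, 310 x 85 x 18 mm, fixed: the rack the spools start on, left or right of the robot. Origin: centre of its underside, on the table. x runs along the row, away from the robot (within 0.35 rad of the world's x); z up. Four places at x = -112.5, -37.5, 37.5, 112.5 mm, y = 0, each with one coloured disc and one spool.
- new_rack: pale wooden board, 310 x 85 x 18 mm, fixed, empty, on the robot's other side. Origin: centre of its underside, on the table. x runs along the row, away from the robot (within 0.35 rad of the world's x); z up. Four upright 7 mm steel pins at x = -112.5, -37.5, 37.5, 112.5 mm, y = 0, tips 34 mm above the board's top (52 mm above the table). Spools rest on the board's top, 18 mm above the table.
- disc_white: white disc, 68 mm diameter, 4 mm thick, fixed on the grey rack under the white spool, with a 7 mm steel pin whose tip is 52 mm above the table. It stays there and so shows where the white spool started. Origin: centre of its underside, 18 mm above the table; z up.
- disc_yellow: yellow disc, 68 mm diameter, 4 mm thick, fixed on the grey rack under the yellow spool, with a 7 mm steel pin whose tip is 52 mm above the table. It stays there and so shows where the yellow spool started. Origin: centre of its underside, 18 mm above the table; z up.
- disc_red: red disc, 68 mm diameter, 4 mm thick, fixed on the grey rack under the red spool, with a 7 mm steel pin whose tip is 52 mm above the table. It stays there and so shows where the red spool started. Origin: centre of its underside, 18 mm above the table; z up.
- disc_blue: blue disc, 68 mm diameter, 4 mm thick, fixed on the grey rack under the blue spool, with a 7 mm steel pin whose tip is 52 mm above the table. It stays there and so shows where the blue spool started. Origin: centre of its underside, 18 mm above the table; z up.
- spool_white: spool of white thread, a loose upright tube, 48 mm outer diameter (50 over its brown rims), 65 mm tall, 26 mm bore right through, 80 to 170 g. Starts over the white disc's pin, underside 22 mm above the table. Origin: centre of its underside; z is its axis, up. Grip round the outside, 40 mm above its underside, fingers either side of the row (spools 75 mm apart, 27 mm between).
- spool_yellow: spool of yellow thread, a loose upright tube, 48 mm outer diameter (50 over its brown rims), 65 mm tall, 26 mm bore right through, 80 to 170 g. Starts over the yellow disc's pin, underside 22 mm above the table. Origin: centre of its underside; z is its axis, up. Grip round the outside, 40 mm above its underside, fingers either side of the row (spools 75 mm apart, 27 mm between).
- spool_red: spool of red thread, a loose upright tube, 48 mm outer diameter (50 over its brown rims), 65 mm tall, 26 mm bore right through, 80 to 170 g. Starts over the red disc's pin, underside 22 mm above the table. Origin: centre of its underside; z is its axis, up. Grip round the outside, 40 mm above its underside, fingers either side of the row (spools 75 mm apart, 27 mm between).
- spool_blue: spool of blue thread, a loose upright tube, 48 mm outer diameter (50 over its brown rims), 65 mm tall, 26 mm bore right through, 80 to 170 g. Starts over the blue disc's pin, underside 22 mm above the table. Origin: centre of its underside; z is its axis, up. Grip round the outside, 40 mm above its underside, fingers either side of the row (spools 75 mm apart, 27 mm between).

How it is judged:
At the end, for the whole second after the job is handed in: Each spool stands on the wooden rack over the pin that mirrors its old place (its colour's disc on the grey rack): within 13 mm of the pin along and across the row, underside within 5 mm of the board's top, upright to 0.12 rad, at rest, not touched by the fingers (((x of disc_white in the frame of old_rack between -0.1325 and -0.0925 m and x of spool_white in the frame of new_rack between 0.0995 and 0.1255 m) or (x of disc_white in the frame of old_rack between -0.0575 and -0.0175 m and x of spool_white in the frame of new_rack between 0.0245 and 0.0505 m) or (x of disc_white in the frame of old_rack between 0.0175 and 0.0575 m and x of spool_white in the frame of new_rack between -0.0505 and -0.0245 m) or (x of disc_white in the frame of old_rack between 0.0925 and 0.1325 m and x of spool_white in the frame of new_rack between -0.1255 and -0.0995 m)) and y of spool_white in the frame of new_rack between -0.013 and 0.013 m and z of spool_white in the frame of new_rack between 0.013 and 0.023 m and angle between each of spool_white, spool_yellow, spool_red, spool_blue's own z axis and vertical below 0.12 rad and linear speed of each of spool_white, spool_yellow, spool_red, spool_blue below 0.02 m/s and contact force between each of spool_white, spool_yellow, spool_red, spool_blue and the fingers below 0.05 N and ((x of disc_yellow in the frame of old_rack between -0.1325 and -0.0925 m and x of spool_yellow in the frame of new_rack between 0.0995 and 0.1255 m) or (x of disc_yellow in the frame of old_rack between -0.0575 and -0.0175 m and x of spool_yellow in the frame of new_rack between 0.0245 and 0.0505 m) or (x of disc_yellow in the frame of old_rack between 0.0175 and 0.0575 m and x of spool_yellow in the frame of new_rack between -0.0505 and -0.0245 m) or (x of disc_yellow in the frame of old_rack between 0.0925 and 0.1325 m and x of spool_yellow in the frame of new_rack between -0.1255 and -0.0995 m)) and y of spool_yellow in the frame of new_rack between -0.013 and 0.013 m and z of spool_yellow in the frame of new_rack between 0.013 and 0.023 m and ((x of disc_red in the frame of old_rack between -0.1325 and -0.0925 m and x of spool_red in the frame of new_rack between 0.0995 and 0.1255 m) or (x of disc_red in the frame of old_rack between -0.0575 and -0.0175 m and x of spool_red in the frame of new_rack between 0.0245 and 0.0505 m) or (x of disc_red in the frame of old_rack between 0.0175 and 0.0575 m and x of spool_red in the frame of new_rack between -0.0505 and -0.0245 m) or (x of disc_red in the frame of old_rack between 0.0925 and 0.1325 m and x of spool_red in the frame of new_rack between -0.1255 and -0.0995 m)) and y of spool_red in the frame of new_rack between -0.013 and 0.013 m and z of spool_red in the frame of new_rack between 0.013 and 0.023 m and ((x of disc_blue in the frame of old_rack between -0.1325 and -0.0925 m and x of spool_blue in the frame of new_rack between 0.0995 and 0.1255 m) or (x of disc_blue in the frame of old_rack between -0.0575 and -0.0175 m and x of spool_blue in the frame of new_rack between 0.0245 and 0.0505 m) or (x of disc_blue in the frame of old_rack between 0.0175 and 0.0575 m and x of spool_blue in the frame of new_rack between -0.0505 and -0.0245 m) or (x of disc_blue in the frame of old_rack between 0.0925 and 0.1325 m and x of spool_blue in the frame of new_rack between -0.1255 and -0.0995 m)) and y of spool_blue in the frame of new_rack between -0.013 and 0.013 m and z of spool_blue in the frame of new_rack between 0.013 and 0.023 m).
It fails at once if the white spool is tipped over (angle between spool_white's own z axis and vertical above 0.9 rad).
It fails at once if the yellow spool is tipped over (angle between spool_yellow's own z axis and vertical above 0.9 rad).
It fails at once if the red spool is tipped over (angle between spool_red's own z axis and vertical above 0.9 rad).
It fails at once if the blue spool is tipped over (angle between spool_blue's own z axis and vertical above 0.9 rad).
It also fails if it takes over 112 s, if anything falls off the work surface, if the arm or the gripper's body presses on something with over 40 N, if the wrist force passes 120 N, or if a joint passes its speed limit or range.

## Working session

There is one attempt and no reset: what is moved stays moved. The work goes in short steps, Python scripts to look and compute and a tool call to move; the robot and the scene stay as the last step left them, time stands still between calls to the robot, and variables do not carry over. Pictures are saved under pics/ and viewed, at most 14 in all, crops included, and the job is handed in when it is done.

```bash
ls; mkdir -p pics; python3 - <<'E'
from cell import arm
import cv2,numpy as np
s=arm.observe();print({k:np.round(v,3).tolist() for k,v in s.items()})
for n in("top","side"):
    d=arm.get_image(n);cv2.imwrite(f"pics/{n}0.png",d["image"]);print(n,d["fx"],d["cx"],d["cy"],np.round(d["cam_to_world"],3).tolist())
E
```

```text
cell.py
pics
{'clock': 0.0, 'joints': [-1.218, 0.435, 0.025, 1.574, -0.012, 1.134, -0.075], 'dq': [0.0, 0.001, 0.001, -0.001, 0.001, -0.0, 0.0], 'joint_efforts': [-0.001, -66.787, 0.985, -31.444, -0.061, 0.043, 0.0], 'position': [0.275, 0.561, 0.226], 'ee_rot': [-0.71, -3.06, 0.002], 'force': [-0.357, 0.582, -0.362], 'ft_torque': [-0.008, 0.042, -0.001], 'gripper_force': 0.0, 'width': 0.997}
top 418.4364489238557 284.22341869256786 207.1050287302758 [[-0.022, -0.995, 0.094, 0.466], [-1.0, 0.023, 0.004, -0.002], [-0.006, -0.094, -0.996, 0.903], [0.0, 0.0, 0.0, 1.0]]
side 519.2920212241748 278.83055135685026 210.1058323049614 [[-0.983, -0.131, 0.131, 0.41], [-0.185, 0.649, -0.738, 0.614], [0.012, -0.75, -0.662, 0.615], [0.0, 0.0, 0.0, 1.0]]
```

View pics/top0.png

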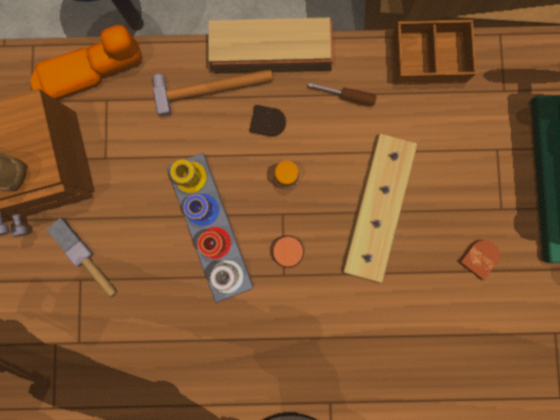

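View pics/side0.png

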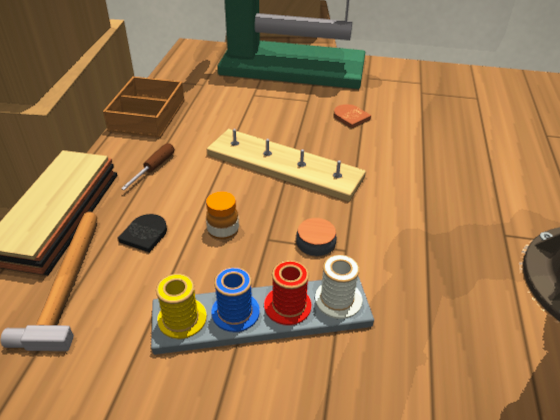

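The top view shows the grey rack on the left. From near to far the spools are white (226,277), red (212,242), blue (198,207) and yellow (183,172). The pale rack is on the right, with pins at about (368,258) to (394,156). The side view agrees, and a small bottle and a tin stand between the racks.

```bash
cat > h.py <<'E'
import cv2,numpy as np
from cell import arm
S=2000. # px per m in rectified views
def rect(d,z,x0,y0,w,h):
    """rectify onto plane z: col = (y0-y)*S, row=(x0-x)*S"""
    T=np.linalg.inv(d["cam_to_world"]);K=np.array([[d["fx"],0,d["cx"]],[0,d["fy"],d["cy"]],[0,0,1]])
    P=K@T[:3]  # world->pix
    H=P@np.array([[1,0,0],[0,1,0],[0,0,z],[0,0,1.]])
    A=np.array([[0,-1/S,x0],[-1/S,0,y0],[0,0,1]])
    return cv2.warpPerspective(d["image"],H@A,(int(w*S),int(h*S)),flags=cv2.INTER_CUBIC|cv2.WARP_INVERSE_MAP)
def xy(p,x0,y0): return np.array([x0-p[1]/S,y0-p[0]/S])
E
python3 - <<'E'
from h import *
d=arm.get_image("top")
# new rack outline at z=.018
x0,y0=.70,-.10
im=rect(d,.018,x0,y0,.26,.4);hsv=cv2.cvtColor(im,cv2.COLOR_BGR2HSV)
print(hsv[::80,::60].tolist()[3:5])
cv2.imwrite("pics/nr.png",im)
l=rect(d,.087,.70,.30,.28,.4);s=cv2.resize(rect(arm.get_image("side"),.087,.70,.30,.28,.4),None,fx=.5,fy=.5)
cv2.imwrite("pics/c.png",np.hstack([cv2.resize(im,None,fx=.5,fy=.5),cv2.resize(l,None,fx=.5,fy=.5),s]))
E
```

```text
[[[14, 162, 146], [14, 160, 147], [14, 155, 135], [19, 129, 197], [14, 61, 100], [21, 121, 196], [14, 159, 141], [14, 161, 139], [13, 155, 140]], [[13, 157, 146], [14, 160, 145], [18, 132, 179], [17, 134, 196], [19, 130, 198], [14, 157, 143], [14, 162, 143], [13, 160, 142], [13, 159, 143]]]
```

View pics/c.png

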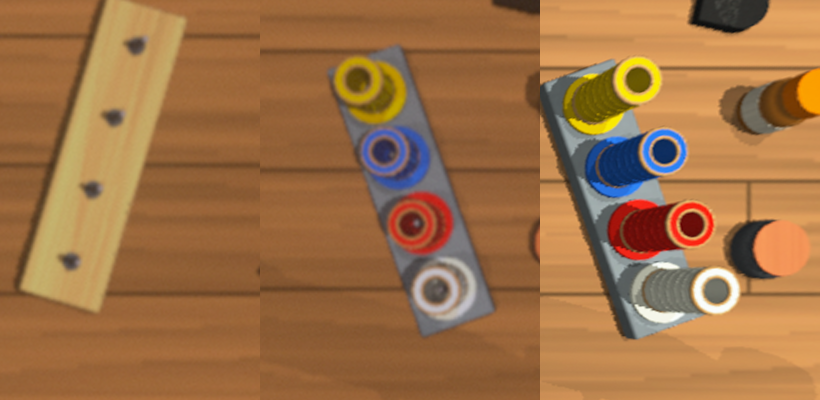

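In the rectified crops at 1 mm per px, the spool rims agree between the top and side views. Yellow is at about (97,82) and (97,80), white at about (179,290) and (175,292). Next I'll fit circles to the rims and a rectangle to the pale rack.

```bash
python3 - <<'E'
from h import *
d=arm.get_image("top");e=arm.get_image("side")
x0,y0=.74,-.08
im=rect(d,.018,x0,y0,.30,.44);hsv=cv2.cvtColor(im,cv2.COLOR_BGR2HSV)
m=cv2.inRange(hsv,(15,60,165),(30,150,255));m=cv2.morphologyEx(m,cv2.MORPH_CLOSE,np.ones((45,45)));m=cv2.morphologyEx(m,cv2.MORPH_OPEN,np.ones((9,9)))
c=max(cv2.findContours(m,0,2)[0],key=cv2.contourArea);r=cv2.minAreaRect(c)
b=np.array([xy(p,x0,y0) for p in cv2.boxPoints(r)]);print("size",np.array(r[1])/S,"ctr",xy(r[0],x0,y0))
L=[b[1]-b[0],b[2]-b[1]];u=max(L,key=np.linalg.norm);u=u/np.linalg.norm(u)*np.sign(u[0]);C=xy(r[0],x0,y0)
print("yaw",np.arctan2(u[1],u[0]))
for k in(-.1125,-.0375,.0375,.1125):print("pin",np.round(C+k*u,4))
for nm,q in(("top",d),("side",e)):
    g=rect(q,.087,.72,.30,.28,.42)
    P=[]
    for i,(cx,cy) in enumerate([(179,310),(156,243),(124,172),(97,102)]):
        w=cv2.cvtColor(g[2*cy-70:2*cy+70,2*cx-70:2*cx+70],cv2.COLOR_BGR2GRAY)
        o=[]
        for lo,hi in((46,54),(23,29)):
            h=cv2.HoughCircles(cv2.GaussianBlur(w,(5,5),0),cv2.HOUGH_GRADIENT,1,200,param1=60,param2=8,minRadius=lo,maxRadius=hi)
            if h is not None:
                a=h[0,0];o.append(np.round([*xy((a[0]+2*cx-70,a[1]+2*cy-70),.72,.30),a[2]/S],4).tolist())
        print(nm,"WRBY"[i],o)
    # pin tips z=.052 via dark spots
    if nm=="top":
        g=rect(d,.087,.72,.30,.28,.42)
s=arm.observe();R=cv2.Rodrigues(np.array(s["ee_rot"]))[0];print(np.round(R,3).tolist())
E
```

```text
size [0.08455849 0.30963651] ctr [ 0.54681236 -0.20503596]
yaw -0.29113147
pin [ 0.439  -0.1727]
pin [ 0.5109 -0.1943]
pin [ 0.5827 -0.2158]
pin [ 0.6546 -0.2373]
top W [[0.4138000011444092, 0.1152999997138977, 0.02329999953508377], [0.4097999930381775, 0.12330000102519989, 0.0142000000923872]]
top R [[0.47620001435279846, 0.14830000698566437, 0.02459999918937683], [0.47620001435279846, 0.14880000054836273, 0.011800000444054604]]
top B [[0.5512999892234802, 0.17479999363422394, 0.02669999934732914], [0.5491999983787537, 0.17579999566078186, 0.012299999594688416]]
top Y [[0.6197999715805054, 0.2021999955177307, 0.023600000888109207], [0.6202999949455261, 0.20180000364780426, 0.013000000268220901]]
side W [[0.4092999994754791, 0.12380000203847885, 0.023600000888109207], [0.4097999930381775, 0.12380000203847885, 0.01360000018030405]]
side R [[0.4758000075817108, 0.1492999941110611, 0.024399999529123306], [0.47530001401901245, 0.15029999613761902, 0.0142000000923872]]
side B [[0.548799991607666, 0.1777999997138977, 0.023399999365210533], [0.548799991607666, 0.17579999566078186, 0.012299999594688416]]
side Y [[0.6197999715805054, 0.20329999923706055, 0.023800000548362732], [0.6202999949455261, 0.2012999951839447, 0.012900000438094139]]
[[-0.898, 0.44, -0.0], [0.44, 0.898, -0.0], [-0.0, -0.0, -1.0]]
```

```bash
cat >> h.py <<'E'
SP=dict(W=(.4096,.1237),R=(.4758,.1495),B=(.549,.1757),Y=(.620,.202))
PIN=dict(W=(.6546,-.2373),R=(.5827,-.2158),B=(.5109,-.1943),Y=(.439,-.1727))
def plan(x,y,z,yaw,n):
    """equal rows (dx,dy,dz,turn) taking the tool to x,y,z with tool y across a row of heading yaw (mod pi)"""
    s=arm.observe();R=cv2.Rodrigues(np.array(s["ee_rot"]))[0];p=np.array(s["position"])
    t=yaw+np.pi/2-np.arctan2(R[1,1],R[0,1]);t=(t+np.pi/2)%np.pi-np.pi/2
    Z=lambda a:cv2.Rodrigues(np.array([0,0,a]))[0]
    M=sum(Z(t/n*k) for k in range(n))@R
    d=np.linalg.solve(M,np.array([x,y,z])-p)
    print("row",np.round(d,4).tolist(),"turn",round(-t/n,4),"x",n,"| total in tool axes now",np.round(R.T@(np.array([x,y,z])-p),4).tolist(),"turn",round(-t,3),"F",np.round(s["force"],1).tolist(),"w",round(float(s["width"]),3))
def old(k,z,n): plan(*SP[k],z,.352,n)
def new(k,z,n): plan(*PIN[k],z,-.291,n)
E
python3 -c "
from h import *
old('W',.16,10)"
```

```text
row [-0.0179, -0.0435, 0.0067] turn -0.0808 x 10 | total in tool axes now [-0.3133, -0.3334, 0.0667] turn -0.808 F [0.7, -0.5, 0.5] w 0.997
```

Careful with the scale: shifts go in shares of 50 mm and turns go in shares of 2 rad. That gives: -0.0435 m is -0.87, -0.018 m is -0.36, -0.081 rad / 2 = -0.0405.

{"api": "nudge_tcp", "payload": {
  "rows": [
    {"pos": [-0.36, -0.87, 0.134], "twist": -0.0405, "finger_gap": 1},
    {"pos": [-0.36, -0.87, 0.134], "twist": -0.0405, "finger_gap": 1},
    {"pos": [-0.36, -0.87, 0.134], "twist": -0.0405, "finger_gap": 1},
    {"pos": [-0.36, -0.87, 0.134], "twist": -0.0405, "finger_gap": 1},
    {"pos": [-0.36, -0.87, 0.134], "twist": -0.0405, "finger_gap": 1},
    {"pos": [-0.36, -0.87, 0.134], "twist": -0.0405, "finger_gap": 1},
    {"pos": [-0.36, -0.87, 0.134], "twist": -0.0405, "finger_gap": 1},
    {"pos": [-0.36, -0.87, 0.134], "twist": -0.0405, "finger_gap": 1},
    {"pos": [-0.36, -0.87, 0.134], "twist": -0.0405, "finger_gap": 1},
    {"pos": [-0.36, -0.87, 0.134], "twist": -0.0405, "finger_gap": 1}
  ],
  "force": 25
}}

```text
clock: 1.3
position: [0.4114, 0.1218, 0.1599]
ee_rot: [-0.559, 3.091, 0.001]
force: [1.2, 0.7, 0.3]
width: 1.001
gripper_force: 0.0
```

{"api": "nudge_tcp", "payload": {
  "rows": [
    {"finger_gap": 1},
    {"finger_gap": 1}
  ]
}}

```text
clock: 1.5
position: [0.4113, 0.1227, 0.1596]
ee_rot: [0.547, -3.093, 0.0]
force: [-0.1, -0.4, -1.1]
width: 0.998
gripper_force: 0.0
```

```bash
python3 -c "
from h import *
old('W',.043,4)
d=arm.get_image('wrist');cv2.imwrite('pics/w1.png',d['image']);print(np.round(d['mount'],3).tolist())"
```

```text
row [0.0003, 0.0004, 0.0292] turn -0.0004 x 4 | total in tool axes now [0.0012, 0.0015, 0.1166] turn -0.002 F [-0.1, -0.4, -1.1] w 0.998
[[-0.001, -0.951, -0.309, 0.086], [1.0, -0.0, -0.001, 0.001], [0.001, -0.309, 0.951, -0.157], [0.0, 0.0, 0.0, 1.0]]
```

View pics/w1.png

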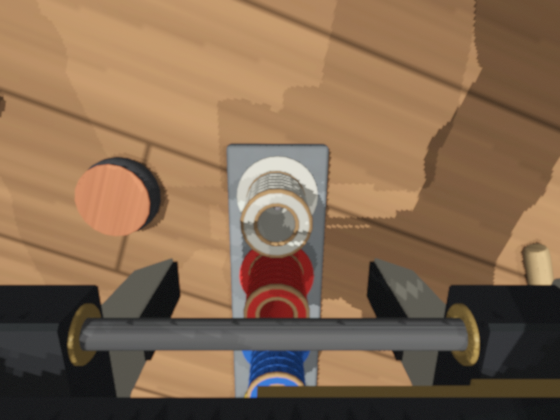

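The wrist view shows the white spool at (277,222), centred between the fingers with the row square to them. I'll descend and grip.

Scaled: 0.03 m is 0.6, 0.0265 m is 0.53.

{"api": "nudge_tcp", "payload": {
  "rows": [
    {"pos": [0.02, 0.02, 0.6], "finger_gap": 1},
    {"pos": [0, 0, 0.6], "finger_gap": 1},
    {"pos": [0, 0, 0.6], "finger_gap": 1},
    {"pos": [0, 0, 0.53], "finger_gap": 1},
    {"finger_gap": 1},
    {"finger_gap": 0},
    {"finger_gap": 0},
    {"finger_gap": 0},
    {"finger_gap": 0},
    {"finger_gap": 0}
  ],
  "force": 25
}}

```text
clock: 2.55
position: [0.41, 0.1244, 0.0438]
ee_rot: [-0.553, 3.091, 0.001]
force: [0.5, 0.5, 0.0]
width: 0.613
gripper_force: 0.0
```

```bash
python3 -c "
from h import *
old('W',.043,4)"
```

```text
row [0.0002, -0.0001, 0.0002] turn 0.0005 x 4 | total in tool axes now [0.0006, -0.0005, 0.0008] turn 0.002 F [0.5, 0.5, 0.0] w 0.613
```

Scaled: -0.035 m is -0.7, -0.02 m is -0.4.

{"api": "nudge_tcp", "payload": {
  "rows": [
    {"finger_gap": 0},
    {"finger_gap": 0},
    {"finger_gap": 0},
    {"finger_gap": 0},
    {"pos": [0, 0, -0.4], "finger_gap": 0},
    {"pos": [0, 0, -0.7], "finger_gap": 0},
    {"pos": [0, 0, -0.7], "finger_gap": 0},
    {"pos": [0, 0, -0.7], "finger_gap": 0},
    {"finger_gap": 0}
  ]
}}

```text
clock: 3.45
position: [0.4119, 0.1251, 0.1719]
ee_rot: [-0.552, 3.086, 0.003]
force: [0.3, -0.7, -0.8]
width: 0.525
gripper_force: 25.0
```

```bash
python3 -c "
from h import *
new('W',.165,10)"
```

```text
row [-0.0223, -0.0384, 0.0008] turn 0.0645 x 10 | total in tool axes now [-0.1021, -0.424, 0.0073] turn 0.645 F [0.3, -0.7, -0.8] w 0.525
```

Scaled: -0.0384 m is -0.768, -0.0223 m is -0.446, 0.0645 rad / 2 = 0.0323.

{"api": "nudge_tcp", "payload": {
  "rows": [
    {"pos": [-0.446, -0.768, 0], "twist": 0.0323, "finger_gap": 0},
    {"pos": [-0.446, -0.768, 0], "twist": 0.0323, "finger_gap": 0},
    {"pos": [-0.446, -0.768, 0], "twist": 0.0323, "finger_gap": 0},
    {"pos": [-0.446, -0.768, 0], "twist": 0.0323, "finger_gap": 0},
    {"pos": [-0.446, -0.768, 0], "twist": 0.0323, "finger_gap": 0},
    {"pos": [-0.446, -0.768, 0], "twist": 0.0323, "finger_gap": 0},
    {"pos": [-0.446, -0.768, 0], "twist": 0.0323, "finger_gap": 0},
    {"pos": [-0.446, -0.768, 0], "twist": 0.0323, "finger_gap": 0},
    {"pos": [-0.446, -0.768, 0], "twist": 0.0323, "finger_gap": 0},
    {"pos": [-0.446, -0.768, 0], "twist": 0.0323, "finger_gap": 0}
  ]
}}

```text
clock: 4.45
position: [0.6527, -0.2396, 0.1663]
ee_rot: [-0.458, -3.106, -0.001]
force: [0.9, -0.6, -0.6]
width: 0.523
gripper_force: 25.0
```

{"api": "nudge_tcp", "payload": {
  "rows": [
    {"finger_gap": 0},
    {"finger_gap": 0}
  ]
}}

```text
clock: 4.65
position: [0.6515, -0.24, 0.1662]
ee_rot: [-0.459, -3.105, 0.001]
force: [0.0, 0.8, -2.4]
width: 0.525
gripper_force: 25.0
```

```bash
python3 -c "
from h import *
new('W',.085,1)
cv2.imwrite('pics/w2.png',np.hstack([cv2.resize(arm.get_image(n)['image'],(400,300)) for n in('wrist','side')]))"
```

```text
row [-0.0024, 0.0036, 0.0812] turn -0.0025 x 1 | total in tool axes now [-0.0024, 0.0036, 0.0812] turn -0.002 F [0.0, 0.8, -2.4] w 0.525
```

View pics/w2.png

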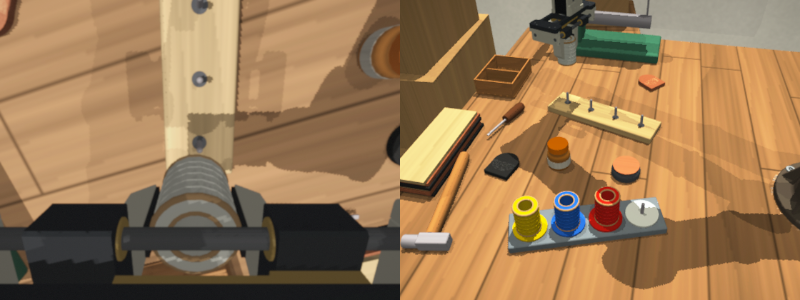

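The spool hangs upright. The visible pins (201,4), (200,80) and (199,143) line up with its axis at column 198. I'll correct by a few mm and lower it to just above the board.

Scaled: 0.03 m is 0.6, 0.01 m is 0.2, -0.0025 rad / 2 = -0.0013.

{"api": "nudge_tcp", "payload": {
  "rows": [
    {"pos": [-0.048, 0.072, 0.2], "twist": -0.0013, "finger_gap": 0},
    {"pos": [0, 0, 0.6], "finger_gap": 0},
    {"pos": [0, 0, 0.6], "finger_gap": 0},
    {"finger_gap": 0},
    {"finger_gap": 0}
  ]
}}

```text
clock: 5.25
position: [0.6558, -0.2345, 0.098]
ee_rot: [-0.449, -3.108, -0.001]
force: [0.3, -0.5, -1.6]
width: 0.521
gripper_force: 25.0
```

```bash
python3 -c "
from h import *
new('W',.041,1)"
```

```text
row [0.0002, -0.0031, 0.057] turn 0.004 x 1 | total in tool axes now [0.0002, -0.0031, 0.057] turn 0.004 F [0.3, -0.5, -1.6] w 0.521
```

Scaled: 0.02 m is 0.4, 0.01 m is 0.2.

{"api": "nudge_tcp", "payload": {
  "rows": [
    {"pos": [0, -0.04, 0.4], "finger_gap": 0},
    {"pos": [0, 0, 0.4], "finger_gap": 0},
    {"pos": [0, 0, 0.2], "finger_gap": 0},
    {"pos": [0, 0, 0.1], "finger_gap": 0},
    {"finger_gap": 0},
    {"finger_gap": 0}
  ]
}}

```text
clock: 5.85
position: [0.656, -0.2378, 0.0444]
ee_rot: [0.451, 3.107, -0.0]
force: [-0.0, 0.1, -1.0]
width: 0.52
gripper_force: 25.0
```

```bash
python3 -c "
from h import *
new('W',.041,1)"
```

```text
row [0.0015, 0.0001, 0.0034] turn 0.0027 x 1 | total in tool axes now [0.0015, 0.0001, 0.0034] turn 0.003 F [-0.0, 0.1, -1.0] w 0.52
```

Next: lower the last 4 mm, release and lift. The next goal is the red spool.

Scaled: 0.004 m is 0.08, 0.001 m is 0.02.

{"api": "nudge_tcp", "payload": {
  "rows": [
    {"pos": [0.02, 0, 0.08], "finger_gap": 0},
    {"finger_gap": 0},
    {"finger_gap": 1},
    {"finger_gap": 1},
    {"finger_gap": 1},
    {"finger_gap": 1},
    {"finger_gap": 1},
    {"finger_gap": 1}
  ]
}}

```text
clock: 6.65
position: [0.6543, -0.2373, 0.0392]
ee_rot: [0.451, 3.109, 0.0]
force: [-0.1, -0.3, 0.4]
width: 0.98
gripper_force: 0.0
```

{"api": "nudge_tcp", "payload": {
  "rows": [
    {"pos": [0, 0, -0.6], "finger_gap": 1},
    {"pos": [0, 0, -0.7], "finger_gap": 1},
    {"pos": [0, 0, -0.7], "finger_gap": 1},
    {"pos": [0, 0, -0.5], "finger_gap": 1},
    {"finger_gap": 1}
  ]
}}

```text
clock: 7.15
position: [0.6564, -0.2384, 0.1687]
ee_rot: [0.451, 3.102, -0.002]
force: [0.3, -0.8, 0.5]
width: 0.999
gripper_force: 0.0
```

```bash
python3 -c "
from h import *
old('R',.16,10)
d=arm.get_image('side');cv2.imwrite('pics/s3.png',d['image'])"
```

```text
row [0.0184, 0.0395, 0.0007] turn -0.0641 x 10 | total in tool axes now [0.2835, 0.3205, 0.0067] turn -0.641 F [0.3, -0.8, 0.5] w 0.999
```

View pics/s3.png

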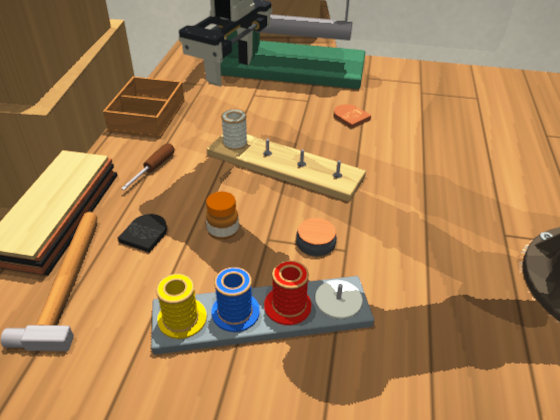

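The white spool stands upright over the farthest pin at (234,130). On to red, combining approach and settling, then descending.

Scaled: 0.0395 m is 0.79, 0.0184 m is 0.368, -0.064 rad / 2 = -0.032.

{"api": "nudge_tcp", "payload": {
  "rows": [
    {"pos": [0.368, 0.79, 0], "twist": -0.032, "finger_gap": 1},
    {"pos": [0.368, 0.79, 0], "twist": -0.032, "finger_gap": 1},
    {"pos": [0.368, 0.79, 0], "twist": -0.032, "finger_gap": 1},
    {"pos": [0.368, 0.79, 0], "twist": -0.032, "finger_gap": 1},
    {"pos": [0.368, 0.79, 0], "twist": -0.032, "finger_gap": 1},
    {"pos": [0.368, 0.79, 0], "twist": -0.032, "finger_gap": 1},
    {"pos": [0.368, 0.79, 0], "twist": -0.032, "finger_gap": 1},
    {"pos": [0.368, 0.79, 0], "twist": -0.032, "finger_gap": 1},
    {"pos": [0.368, 0.79, 0], "twist": -0.032, "finger_gap": 1},
    {"pos": [0.368, 0.79, 0], "twist": -0.032, "finger_gap": 1}
  ]
}}

```text
clock: 8.2
position: [0.4717, 0.1525, 0.1632]
ee_rot: [0.554, -3.091, 0.0]
force: [0.4, -0.1, 0.4]
width: 1.002
gripper_force: 0.0
```

{"api": "nudge_tcp", "payload": {
  "rows": [
    {"finger_gap": 1},
    {"finger_gap": 1}
  ]
}}

```text
clock: 8.4
position: [0.4725, 0.1517, 0.1635]
ee_rot: [0.553, -3.091, 0.0]
force: [0.5, -0.1, 0.2]
width: 1.0
gripper_force: 0.0
```

```bash
python3 -c "
from h import *
old('R',.0435,1)"
```

```text
row [-0.0025, -0.0033, 0.12] turn 0.0019 x 1 | total in tool axes now [-0.0025, -0.0033, 0.12] turn 0.002 F [0.5, -0.1, 0.2] w 1.0
```

Scaled: 0.03 m is 0.6, -0.003 m is -0.06.

{"api": "nudge_tcp", "payload": {
  "rows": [
    {"pos": [-0.05, -0.06, 0.6], "finger_gap": 1},
    {"pos": [0, 0, 0.6], "finger_gap": 1},
    {"pos": [0, 0, 0.6], "finger_gap": 1},
    {"pos": [0, 0, 0.6], "finger_gap": 1},
    {"finger_gap": 1},
    {"finger_gap": 0},
    {"finger_gap": 0},
    {"finger_gap": 0},
    {"finger_gap": 0},
    {"finger_gap": 0}
  ],
  "force": 25
}}

```text
clock: 9.4
position: [0.4774, 0.1494, 0.045]
ee_rot: [-0.549, 3.092, 0.001]
force: [-0.3, 0.4, 0.6]
width: 0.609
gripper_force: 0.0
```

{"api": "nudge_tcp", "payload": {
  "rows": [
    {"finger_gap": 0},
    {"finger_gap": 0},
    {"finger_gap": 0},
    {"finger_gap": 0}
  ]
}}

```text
clock: 9.8
position: [0.4771, 0.1493, 0.0446]
ee_rot: [-0.549, 3.093, 0.0]
force: [-1.1, -0.4, 6.2]
width: 0.519
gripper_force: 25.0
```

{"api": "nudge_tcp", "payload": {
  "rows": [
    {"pos": [0, 0, -0.4], "finger_gap": 0},
    {"pos": [0, 0, -0.7], "finger_gap": 0},
    {"pos": [0, 0, -0.7], "finger_gap": 0},
    {"pos": [0, 0, -0.7], "finger_gap": 0},
    {"finger_gap": 0}
  ]
}}

```text
clock: 10.3
position: [0.4793, 0.15, 0.1733]
ee_rot: [-0.548, 3.086, 0.003]
force: [0.3, 1.3, -1.0]
width: 0.522
gripper_force: 25.0
```

```bash
python3 -c "
from h import *
new('R',.165,10)"
```

```text
row [-0.0082, -0.0378, 0.0009] turn 0.0642 x 10 | total in tool axes now [0.0289, -0.3791, 0.0079] turn 0.642 F [0.3, 1.3, -1.0] w 0.522
```

Scaled: -0.0378 m is -0.756, -0.0082 m is -0.164, 0.064 rad / 2 = 0.032.

{"api": "nudge_tcp", "payload": {
  "rows": [
    {"pos": [-0.164, -0.756, 0], "twist": 0.032, "finger_gap": 0},
    {"pos": [-0.164, -0.756, 0], "twist": 0.032, "finger_gap": 0},
    {"pos": [-0.164, -0.756, 0], "twist": 0.032, "finger_gap": 0},
    {"pos": [-0.164, -0.756, 0], "twist": 0.032, "finger_gap": 0},
    {"pos": [-0.164, -0.756, 0], "twist": 0.032, "finger_gap": 0},
    {"pos": [-0.164, -0.756, 0], "twist": 0.032, "finger_gap": 0},
    {"pos": [-0.164, -0.756, 0], "twist": 0.032, "finger_gap": 0},
    {"pos": [-0.164, -0.756, 0], "twist": 0.032, "finger_gap": 0},
    {"pos": [-0.164, -0.756, 0], "twist": 0.032, "finger_gap": 0},
    {"pos": [-0.164, -0.756, 0], "twist": 0.032, "finger_gap": 0}
  ]
}}

```text
clock: 11.3
position: [0.5807, -0.2178, 0.168]
ee_rot: [-0.455, -3.107, -0.0]
force: [0.6, 0.5, 0.1]
width: 0.517
gripper_force: 25.0
```

{"api": "nudge_tcp", "payload": {
  "rows": [
    {"finger_gap": 0},
    {"finger_gap": 0}
  ]
}}

```text
clock: 11.5
position: [0.5802, -0.2175, 0.1681]
ee_rot: [-0.454, -3.107, 0.0]
force: [-0.3, 1.5, -1.8]
width: 0.519
gripper_force: 25.0
```

```bash
python3 -c "
from h import *
new('R',.042,1)"
```

```text
row [-0.0022, 0.0024, 0.1261] turn 0.0006 x 1 | total in tool axes now [-0.0022, 0.0024, 0.1261] turn 0.001 F [-0.3, 1.5, -1.8] w 0.519
```

Scaled: 0.03 m is 0.6, 0.02 m is 0.4.

{"api": "nudge_tcp", "payload": {
  "rows": [
    {"pos": [-0.04, 0.04, 0.2], "finger_gap": 0},
    {"pos": [0, 0, 0.6], "finger_gap": 0},
    {"pos": [0, 0, 0.6], "finger_gap": 0},
    {"pos": [0, 0, 0.4], "finger_gap": 0},
    {"pos": [0, 0, 0.4], "finger_gap": 0},
    {"pos": [0, 0, 0.2], "finger_gap": 0},
    {"finger_gap": 0},
    {"finger_gap": 0}
  ]
}}

```text
clock: 12.3
position: [0.5839, -0.2147, 0.0495]
ee_rot: [0.45, 3.109, 0.0]
force: [0.2, 0.1, -0.5]
width: 0.519
gripper_force: 25.0
```

```bash
python3 -c "
from h import *
new('R',.042,1)"
```

```text
row [0.0008, -0.0014, 0.0075] turn 0.0036 x 1 | total in tool axes now [0.0008, -0.0014, 0.0075] turn 0.004 F [0.2, 0.1, -0.5] w 0.519
```

Scaled: 0.004 m is 0.08, -0.001 m is -0.02.

{"api": "nudge_tcp", "payload": {
  "rows": [
    {"pos": [0.02, -0.02, 0.08], "finger_gap": 0},
    {"pos": [0, 0, 0.08], "finger_gap": 0},
    {"finger_gap": 0},
    {"finger_gap": 0},
    {"finger_gap": 1},
    {"finger_gap": 1},
    {"finger_gap": 1},
    {"finger_gap": 1},
    {"finger_gap": 1},
    {"finger_gap": 1}
  ]
}}

```text
clock: 13.3
position: [0.5823, -0.2159, 0.0412]
ee_rot: [0.451, 3.109, 0.0]
force: [0.0, 0.1, 0.2]
width: 0.974
gripper_force: 0.0
```

{"api": "nudge_tcp", "payload": {
  "rows": [
    {"pos": [0, 0, -0.6], "finger_gap": 1},
    {"pos": [0, 0, -0.7], "finger_gap": 1},
    {"pos": [0, 0, -0.7], "finger_gap": 1},
    {"pos": [0, 0, -0.5], "finger_gap": 1},
    {"finger_gap": 1}
  ]
}}

```text
clock: 13.8
position: [0.5842, -0.217, 0.1702]
ee_rot: [0.451, 3.103, -0.001]
force: [1.5, -0.4, -0.2]
width: 1.001
gripper_force: 0.0
```

```bash
python3 -c "
from h import *
old('B',.16,10)"
```

```text
row [0.0036, 0.0399, 0.001] turn -0.0641 x 10 | total in tool axes now [0.1456, 0.3664, 0.0093] turn -0.641 F [1.5, -0.4, -0.2] w 1.001
```

Scaled: 0.0399 m is 0.798, 0.0036 m is 0.072, -0.064 rad / 2 = -0.032.

{"api": "nudge_tcp", "payload": {
  "rows": [
    {"pos": [0.072, 0.798, 0], "twist": -0.032, "finger_gap": 1},
    {"pos": [0.072, 0.798, 0], "twist": -0.032, "finger_gap": 1},
    {"pos": [0.072, 0.798, 0], "twist": -0.032, "finger_gap": 1},
    {"pos": [0.072, 0.798, 0], "twist": -0.032, "finger_gap": 1},
    {"pos": [0.072, 0.798, 0], "twist": -0.032, "finger_gap": 1},
    {"pos": [0.072, 0.798, 0], "twist": -0.032, "finger_gap": 1},
    {"pos": [0.072, 0.798, 0], "twist": -0.032, "finger_gap": 1},
    {"pos": [0.072, 0.798, 0], "twist": -0.032, "finger_gap": 1},
    {"pos": [0.072, 0.798, 0], "twist": -0.032, "finger_gap": 1},
    {"pos": [0.072, 0.798, 0], "twist": -0.032, "finger_gap": 1}
  ]
}}

```text
clock: 14.8
position: [0.5462, 0.1779, 0.1655]
ee_rot: [0.554, -3.092, 0.0]
force: [0.4, 0.7, 0.1]
width: 1.002
gripper_force: 0.0
```

{"api": "nudge_tcp", "payload": {
  "rows": [
    {"finger_gap": 1},
    {"finger_gap": 1}
  ]
}}

```text
clock: 15.0
position: [0.5463, 0.1773, 0.1656]
ee_rot: [0.553, -3.092, 0.0]
force: [0.1, -0.5, -0.4]
width: 0.996
gripper_force: 0.0
```

```bash
python3 -c "
from h import *
old('B',.0435,1)
d=arm.get_image('side');w=arm.get_image('wrist')
cv2.imwrite('pics/s4.png',np.hstack([cv2.resize(x['image'],(400,300)) for x in(d,w)]))"
```

```text
row [-0.0021, -0.0025, 0.1221] turn 0.0018 x 1 | total in tool axes now [-0.0021, -0.0025, 0.1221] turn 0.002 F [0.1, -0.5, -0.4] w 0.996
```

View pics/s4.png

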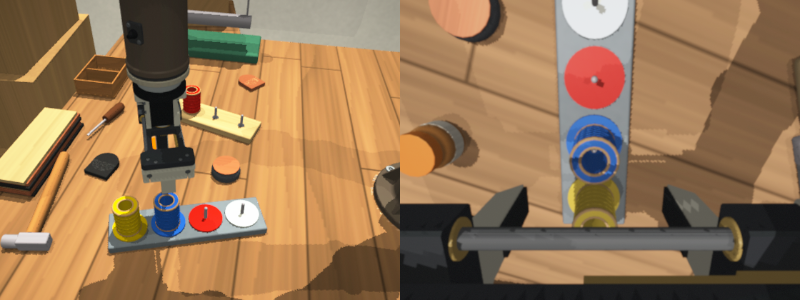

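The red spool stands on its pin at (192,100). The blue one is centred between the open fingers at (595,157), so I'll grip it.

Scaled: 0.032 m is 0.64, 0.03 m is 0.6.

{"api": "nudge_tcp", "payload": {
  "rows": [
    {"pos": [-0.04, -0.05, 0.6], "finger_gap": 1},
    {"pos": [0, 0, 0.6], "finger_gap": 1},
    {"pos": [0, 0, 0.6], "finger_gap": 1},
    {"pos": [0, 0, 0.64], "finger_gap": 1},
    {"finger_gap": 1},
    {"finger_gap": 0},
    {"finger_gap": 0},
    {"finger_gap": 0},
    {"finger_gap": 0},
    {"finger_gap": 0}
  ],
  "force": 25
}}

```text
clock: 16.1
position: [0.5502, 0.175, 0.045]
ee_rot: [-0.549, 3.092, 0.001]
force: [-0.5, -0.4, -0.0]
width: 0.614
gripper_force: 0.0
```

{"api": "nudge_tcp", "payload": {
  "rows": [
    {"finger_gap": 0},
    {"finger_gap": 0},
    {"finger_gap": 0},
    {"finger_gap": 0}
  ]
}}

```text
clock: 16.5
position: [0.5499, 0.1749, 0.0447]
ee_rot: [-0.549, 3.093, 0.0]
force: [-0.4, 0.9, 5.1]
width: 0.526
gripper_force: 25.0
```

{"api": "nudge_tcp", "payload": {
  "rows": [
    {"pos": [0, 0, -0.4], "finger_gap": 0},
    {"pos": [0, 0, -0.7], "finger_gap": 0},
    {"pos": [0, 0, -0.7], "finger_gap": 0},
    {"pos": [0, 0, -0.7], "finger_gap": 0},
    {"finger_gap": 0}
  ]
}}

```text
clock: 17.0
position: [0.5523, 0.1754, 0.1738]
ee_rot: [-0.548, 3.086, 0.003]
force: [0.2, 1.1, -2.4]
width: 0.528
gripper_force: 25.0
```

```bash
python3 -c "
from h import *
new('B',.165,10)"
```

```text
row [0.0066, -0.0373, 0.0008] turn 0.0642 x 10 | total in tool axes now [0.1662, -0.3329, 0.0074] turn 0.642 F [0.2, 1.1, -2.4] w 0.528
```

Scaled: -0.0373 m is -0.746, 0.0066 m is 0.132, 0.064 rad / 2 = 0.032.

{"api": "nudge_tcp", "payload": {
  "rows": [
    {"pos": [0.132, -0.746, 0], "twist": 0.032, "finger_gap": 0},
    {"pos": [0.132, -0.746, 0], "twist": 0.032, "finger_gap": 0},
    {"pos": [0.132, -0.746, 0], "twist": 0.032, "finger_gap": 0},
    {"pos": [0.132, -0.746, 0], "twist": 0.032, "finger_gap": 0},
    {"pos": [0.132, -0.746, 0], "twist": 0.032, "finger_gap": 0},
    {"pos": [0.132, -0.746, 0], "twist": 0.032, "finger_gap": 0},
    {"pos": [0.132, -0.746, 0], "twist": 0.032, "finger_gap": 0},
    {"pos": [0.132, -0.746, 0], "twist": 0.032, "finger_gap": 0},
    {"pos": [0.132, -0.746, 0], "twist": 0.032, "finger_gap": 0},
    {"pos": [0.132, -0.746, 0], "twist": 0.032, "finger_gap": 0}
  ]
}}

```text
clock: 18.0
position: [0.5073, -0.1967, 0.1683]
ee_rot: [-0.455, -3.107, 0.0]
force: [0.8, 0.0, -1.9]
width: 0.525
gripper_force: 25.0
```

{"api": "nudge_tcp", "payload": {
  "rows": [
    {"finger_gap": 0},
    {"finger_gap": 0}
  ]
}}

```text
clock: 18.2
position: [0.5075, -0.1961, 0.1685]
ee_rot: [-0.454, -3.107, 0.0]
force: [0.6, -0.2, -1.0]
width: 0.526
gripper_force: 25.0
```

```bash
python3 -c "
from h import *
new('B',.042,1)"
```

```text
row [-0.0029, 0.0027, 0.1265] turn 0.0006 x 1 | total in tool axes now [-0.0029, 0.0027, 0.1265] turn 0.001 F [0.6, -0.2, -1.0] w 0.526
```

Scaled: 0.03 m is 0.6, 0.02 m is 0.4.

{"api": "nudge_tcp", "payload": {
  "rows": [
    {"pos": [-0.06, 0.04, 0.2], "finger_gap": 0},
    {"pos": [0, 0, 0.6], "finger_gap": 0},
    {"pos": [0, 0, 0.6], "finger_gap": 0},
    {"pos": [0, 0, 0.4], "finger_gap": 0},
    {"pos": [0, 0, 0.4], "finger_gap": 0},
    {"pos": [0, 0, 0.2], "finger_gap": 0},
    {"finger_gap": 0},
    {"finger_gap": 0}
  ]
}}

```text
clock: 19.0
position: [0.5122, -0.1939, 0.0494]
ee_rot: [0.45, 3.109, 0.0]
force: [0.4, -0.4, -0.8]
width: 0.525
gripper_force: 25.0
```

```bash
python3 -c "
from h import *
new('B',.042,1)"
```

```text
row [0.0011, -0.0008, 0.0074] turn 0.0036 x 1 | total in tool axes now [0.0011, -0.0008, 0.0074] turn 0.004 F [0.4, -0.4, -0.8] w 0.525
```

Scaled: 0.004 m is 0.08, -0.001 m is -0.02.

{"api": "nudge_tcp", "payload": {
  "rows": [
    {"pos": [0.02, -0.02, 0.08], "finger_gap": 0},
    {"pos": [0, 0, 0.08], "finger_gap": 0},
    {"finger_gap": 0},
    {"finger_gap": 0},
    {"finger_gap": 1},
    {"finger_gap": 1},
    {"finger_gap": 1},
    {"finger_gap": 1},
    {"finger_gap": 1},
    {"finger_gap": 1}
  ]
}}

```text
clock: 20.0
position: [0.5105, -0.195, 0.0412]
ee_rot: [0.451, 3.109, 0.0]
force: [-0.2, 0.0, 0.3]
width: 0.98
gripper_force: 0.0
```

{"api": "nudge_tcp", "payload": {
  "rows": [
    {"pos": [0, 0, -0.6], "finger_gap": 1},
    {"pos": [0, 0, -0.7], "finger_gap": 1},
    {"pos": [0, 0, -0.7], "finger_gap": 1},
    {"pos": [0, 0, -0.5], "finger_gap": 1},
    {"finger_gap": 1}
  ]
}}

```text
clock: 20.5
position: [0.5125, -0.1959, 0.1697]
ee_rot: [0.451, 3.103, -0.001]
force: [0.9, -0.2, -0.4]
width: 1.003
gripper_force: 0.0
```

```bash
python3 -c "
from h import *
old('Y',.16,10)"
```

```text
row [-0.0109, 0.0405, 0.0011] turn -0.0641 x 10 | total in tool axes now [0.0102, 0.412, 0.0099] turn -0.641 F [0.9, -0.2, -0.4] w 1.003
```

Scaled: 0.0405 m is 0.81, -0.0109 m is -0.218, -0.064 rad / 2 = -0.032.

{"api": "nudge_tcp", "payload": {
  "rows": [
    {"pos": [-0.218, 0.81, 0], "twist": -0.032, "finger_gap": 1},
    {"pos": [-0.218, 0.81, 0], "twist": -0.032, "finger_gap": 1},
    {"pos": [-0.218, 0.81, 0], "twist": -0.032, "finger_gap": 1},
    {"pos": [-0.218, 0.81, 0], "twist": -0.032, "finger_gap": 1},
    {"pos": [-0.218, 0.81, 0], "twist": -0.032, "finger_gap": 1},
    {"pos": [-0.218, 0.81, 0], "twist": -0.032, "finger_gap": 1},
    {"pos": [-0.218, 0.81, 0], "twist": -0.032, "finger_gap": 1},
    {"pos": [-0.218, 0.81, 0], "twist": -0.032, "finger_gap": 1},
    {"pos": [-0.218, 0.81, 0], "twist": -0.032, "finger_gap": 1},
    {"pos": [-0.218, 0.81, 0], "twist": -0.032, "finger_gap": 1}
  ]
}}

```text
clock: 21.5
position: [0.6175, 0.2047, 0.1652]
ee_rot: [0.553, -3.091, 0.0]
force: [1.3, -0.0, 0.1]
width: 1.001
gripper_force: 0.0
```

{"api": "nudge_tcp", "payload": {
  "rows": [
    {"finger_gap": 1},
    {"finger_gap": 1}
  ]
}}

```text
clock: 21.7
position: [0.617, 0.2045, 0.1651]
ee_rot: [0.553, -3.091, -0.0]
force: [-0.9, -0.7, -0.2]
width: 0.999
gripper_force: 0.0
```

```bash
python3 -c "
from h import *
old('Y',.0435,1)"
```

```text
row [-0.0021, -0.0034, 0.1216] turn 0.0021 x 1 | total in tool axes now [-0.0021, -0.0034, 0.1216] turn 0.002 F [-0.9, -0.7, -0.2] w 0.999
```

{"api": "nudge_tcp", "payload": {
  "rows": [
    {"pos": [-0.04, -0.06, 0.6], "finger_gap": 1},
    {"pos": [0, 0, 0.6], "finger_gap": 1},
    {"pos": [0, 0, 0.6], "finger_gap": 1},
    {"pos": [0, 0, 0.64], "finger_gap": 1},
    {"finger_gap": 1},
    {"finger_gap": 0},
    {"finger_gap": 0},
    {"finger_gap": 0},
    {"finger_gap": 0},
    {"finger_gap": 0}
  ],
  "force": 25
}}

```text
clock: 22.7
position: [0.6212, 0.2012, 0.0451]
ee_rot: [-0.549, 3.092, 0.001]
force: [0.1, 0.0, -0.6]
width: 0.616
gripper_force: 0.0
```

{"api": "nudge_tcp", "payload": {
  "rows": [
    {"finger_gap": 0},
    {"finger_gap": 0},
    {"finger_gap": 0},
    {"finger_gap": 0}
  ]
}}

```text
clock: 23.1
position: [0.6209, 0.2013, 0.0447]
ee_rot: [-0.55, 3.093, 0.001]
force: [-2.5, 0.2, 4.5]
width: 0.525
gripper_force: 25.0
```

{"api": "nudge_tcp", "payload": {
  "rows": [
    {"pos": [0, 0, -0.4], "finger_gap": 0},
    {"pos": [0, 0, -0.7], "finger_gap": 0},
    {"pos": [0, 0, -0.7], "finger_gap": 0},
    {"pos": [0, 0, -0.7], "finger_gap": 0},
    {"finger_gap": 0}
  ]
}}

```text
clock: 23.6
position: [0.6234, 0.2016, 0.1742]
ee_rot: [-0.548, 3.086, 0.002]
force: [0.6, -0.1, -1.6]
width: 0.522
gripper_force: 25.0
```

```bash
python3 -c "
from h import *
new('Y',.165,10)"
```

```text
row [0.0211, -0.0368, 0.0008] turn 0.0642 x 10 | total in tool axes now [0.3021, -0.2879, 0.0068] turn 0.642 F [0.6, -0.1, -1.6] w 0.522
```

Scaled: -0.0368 m is -0.736, 0.0211 m is 0.422, 0.064 rad / 2 = 0.032.

{"api": "nudge_tcp", "payload": {
  "rows": [
    {"pos": [0.422, -0.736, 0], "twist": 0.032, "finger_gap": 0},
    {"pos": [0.422, -0.736, 0], "twist": 0.032, "finger_gap": 0},
    {"pos": [0.422, -0.736, 0], "twist": 0.032, "finger_gap": 0},
    {"pos": [0.422, -0.736, 0], "twist": 0.032, "finger_gap": 0},
    {"pos": [0.422, -0.736, 0], "twist": 0.032, "finger_gap": 0},
    {"pos": [0.422, -0.736, 0], "twist": 0.032, "finger_gap": 0},
    {"pos": [0.422, -0.736, 0], "twist": 0.032, "finger_gap": 0},
    {"pos": [0.422, -0.736, 0], "twist": 0.032, "finger_gap": 0},
    {"pos": [0.422, -0.736, 0], "twist": 0.032, "finger_gap": 0},
    {"pos": [0.422, -0.736, 0], "twist": 0.032, "finger_gap": 0}
  ]
}}

```text
clock: 24.6
position: [0.4351, -0.1745, 0.1685]
ee_rot: [-0.456, -3.108, 0.0]
force: [0.7, -1.5, -1.5]
width: 0.528
gripper_force: 25.0
```

{"api": "nudge_tcp", "payload": {
  "rows": [
    {"finger_gap": 0},
    {"finger_gap": 0}
  ]
}}

```text
clock: 24.8
position: [0.4359, -0.1737, 0.1688]
ee_rot: [-0.454, -3.108, -0.0]
force: [0.4, 0.4, -2.1]
width: 0.525
gripper_force: 25.0
```

```bash
python3 -c "
from h import *
new('Y',.042,1)"
```

```text
row [-0.0028, 0.0019, 0.1268] turn 0.0007 x 1 | total in tool axes now [-0.0028, 0.0019, 0.1268] turn 0.001 F [0.4, 0.4, -2.1] w 0.525
```

Scaled: 0.03 m is 0.6, 0.02 m is 0.4.

{"api": "nudge_tcp", "payload": {
  "rows": [
    {"pos": [-0.06, 0.03, 0.2], "finger_gap": 0},
    {"pos": [0, 0, 0.6], "finger_gap": 0},
    {"pos": [0, 0, 0.6], "finger_gap": 0},
    {"pos": [0, 0, 0.4], "finger_gap": 0},
    {"pos": [0, 0, 0.4], "finger_gap": 0},
    {"pos": [0, 0, 0.2], "finger_gap": 0},
    {"finger_gap": 0},
    {"finger_gap": 0}
  ]
}}

```text
clock: 25.6
position: [0.4405, -0.1724, 0.0493]
ee_rot: [-0.45, -3.109, 0.0]
force: [0.0, -0.9, -0.9]
width: 0.525
gripper_force: 25.0
```

```bash
python3 -c "
from h import *
new('Y',.042,1)"
```

```text
row [0.0013, -0.0007, 0.0073] turn 0.0035 x 1 | total in tool axes now [0.0013, -0.0007, 0.0073] turn 0.003 F [0.0, -0.9, -0.9] w 0.525
```

Release the last spool, lift, and swing aside for a clear view.

Scaled: 0.004 m is 0.08, -0.001 m is -0.02.

{"api": "nudge_tcp", "payload": {
  "rows": [
    {"pos": [0.02, -0.02, 0.08], "finger_gap": 0},
    {"pos": [0, 0, 0.08], "finger_gap": 0},
    {"finger_gap": 0},
    {"finger_gap": 0},
    {"finger_gap": 1},
    {"finger_gap": 1},
    {"finger_gap": 1},
    {"finger_gap": 1},
    {"finger_gap": 1},
    {"finger_gap": 1}
  ]
}}

```text
clock: 26.6
position: [0.4388, -0.1733, 0.0412]
ee_rot: [0.451, 3.109, 0.0]
force: [0.3, -0.1, -0.0]
width: 0.981
gripper_force: 0.0
```

{"api": "nudge_tcp", "payload": {
  "rows": [
    {"pos": [0, 0, -0.6], "finger_gap": 1},
    {"pos": [0, 0, -0.7], "finger_gap": 1},
    {"pos": [0, 0, -0.7], "finger_gap": 1},
    {"pos": [0, 0, -0.5], "finger_gap": 1},
    {"finger_gap": 1},
    {"pos": [0, 0.8, 0], "finger_gap": 1},
    {"pos": [0, 0.8, 0], "finger_gap": 1},
    {"pos": [0, 0.8, 0], "finger_gap": 1},
    {"pos": [0, 0.8, 0], "finger_gap": 1},
    {"pos": [0, 0.8, 0], "finger_gap": 1}
  ]
}}

```text
clock: 27.6
position: [0.4954, 0.02, 0.1654]
ee_rot: [-0.451, -3.108, 0.0]
force: [0.8, -0.4, -0.7]
width: 1.0
gripper_force: 0.0
```

{"api": "nudge_tcp", "payload": {
  "rows": [
    {"pos": [0, 0.6, 0], "finger_gap": 1},
    {"pos": [0, 0.4, 0], "finger_gap": 1},
    {"finger_gap": 1},
    {"finger_gap": 1}
  ]
}}

```text
clock: 28.0
position: [0.5093, 0.0661, 0.1654]
ee_rot: [-0.45, -3.108, 0.001]
force: [0.4, -0.7, 0.7]
width: 1.002
gripper_force: 0.0
```

```bash
python3 - <<'E'
from h import *
d=arm.get_image('side');t=arm.get_image('top')
cv2.imwrite('pics/s5.png',np.hstack([cv2.resize(x['image'],(400,300)) for x in(d,t)]))
for nm,q in(("top",t),("side",d)):
    g=rect(q,.083,.74,-.08,.30,.44)
    for k,p in PIN.items():
        cx,cy=int((-.08-p[1])*S),int((.74-p[0])*S)
        w=cv2.cvtColor(g[cy-80:cy+80,cx-80:cx+80],cv2.COLOR_BGR2GRAY)
        for lo,hi in((46,54),(23,29)):
            h=cv2.HoughCircles(cv2.GaussianBlur(w,(5,5),0),cv2.HOUGH_GRADIENT,1,200,param1=60,param2=8,minRadius=lo,maxRadius=hi)
            if h is not None:
                a=h[0,0];print(nm,k,"off mm",np.round((xy((a[0]+cx-80,a[1]+cy-80),.74,-.08)-p)*1000,1),"r",round(a[2]/2,1))
E
```

```text
top W off mm [-1.8  0. ] r 23.4
top W off mm [-0.3  1.5] r 14.2
top R off mm [-2.9  2.6] r 23.4
top R off mm [-2.   1.1] r 12.0
top B off mm [-1.6 -1.9] r 26.7
top B off mm [-1.1  0.6] r 12.5
top Y off mm [-0.3 -0. ] r 24.0
top Y off mm [-0.3 -0. ] r 12.8
side W off mm [-1.4 -0.4] r 24.0
side W off mm [-0.3 -1. ] r 12.6
side R off mm [-17.9 -20.4] r 24.2
side B off mm [1.9 1.5] r 26.7
side B off mm [-2.7  0.6] r 14.2
side Y off mm [-0.7  0.4] r 24.0
side Y off mm [-0.7 -0.5] r 12.7
```

View pics/s5.png

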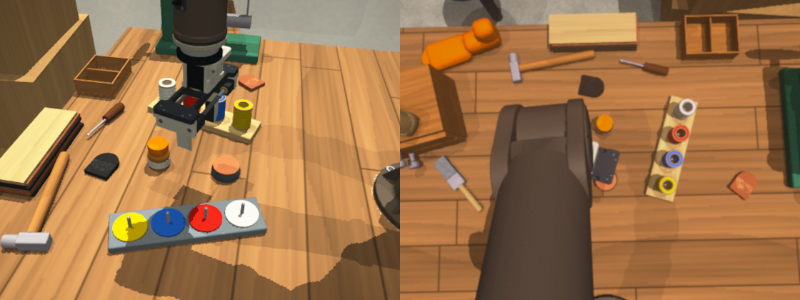

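The top view shows all four spools upright on the pale rack, in order from far to near: white (687,107), red (680,133), blue (673,158) and yellow (667,184). Their rims at the seated height are within about 3 mm of the pins. The side view of red is blocked by the gripper, so its offset there doesn't count. The gripper is open and clear, so I'm handing in.

```bash
python3 -c "
from cell import arm
print(arm.sign_off())"
```

```text
the job is handed in; nothing more can be done
None
```

All four spools now stand upright on the wooden rack in reverse order, within about 3 mm of their pins by the last pictures; the gripper was open and clear when I handed the job in at about 28 s, and no verdict came back.

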